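# Hang a lamp driver on the test stand by its keyhole

## Task

Hang the lamp driver on the plywood test stand for its burn-in: lift it, bring the round part of the keyhole in its back plate over the stud's head until the plate lies flat on the board, then pull it down until the stud sits fully home at the closed upper end of the slot, and let go so that it hangs there upright by itself. The stud was driven in by eye, so feel for it, and feel for the end of the slot, which grips tightly on the way: work gently and never ram or wrench the stand. Leave the other things on the desk where they are.

Things in the scene. Friction and masses are not known exactly. Their poses are not given: they have to be found in the camera images.
- driver: Lamp driver, loose, 0.28-0.44 kg, upright on the desk. White box 44 deep (x -24 to +20 mm; 3 mm ribs in front), 70 wide (y), 85 high; aluminium back plate 4 thick (x +20 to +24), 70 wide, 176 high, with a keyhole above the box; grey grip lip on top, total height 202. Origin: centre of the underside. x points from the ribbed front to the back plate (this back must face the board), z up.
- driver_lip (a point): Middle of the driver's grip lip, [16, 0, 189] mm in its frame. The lip is 16 thick (x +8 to +24), 50 wide (y), from 172 to 202 mm high: pinch it from above across its thickness. Axes are the driver's.
- driver_hole (a point): Centre of the round part of the driver's keyhole, on the back surface of the plate, [24, 0, 108] mm in its frame. The hole is 25 mm across and runs up into a slot 11 mm wide, whose back and front edges are bevelled next to the hole. Axes are the driver's.
- driver_seat (a point): Where the stud's axis lies when fully home, on the back surface of the driver's plate, [24, 0, 134] mm in its frame, 26 mm above driver_hole. The slot's closed upper end, at 137.5 mm, then bears on the stud's shank. Axes are the driver's.
- stand: Plywood test stand, fixed: upright board 110 wide (y), 180 high, 18 thick, with a foot behind it. The board's front face is the plane x = 0 of this frame. Origin: on the desk, middle of the face's lower edge; x points from the face into the board (away from the robot), z up. It carries the stud (see stand_mark). A push or pull of more than about 30 N on it is ramming.
- stand_mark (a point): On the board's face, on its centre line, 158 mm up: where the steel stud was meant to be. The stud's axis (it stands out to -x) really lies anywhere within 8 mm of it in y and within 8 mm in z: look or feel. Head 15 mm across, its top 7.7 mm off the board: there the plate stops unless the head is in the round hole; then it reaches the board. Shank 7 mm. Axes are the stand's.
- stand_top (a point): Middle of the upper edge of the board's face, 180 mm up. How the stud acts: its sprung head starts 3 mm off the board and lifts up to 3 mm; it clamps the 4 mm plate as the slot slides down past it. This friction holds the driver part-way; the pull takes some 3 to 15 N beyond the driver's weight, in small jerks, and the end of the slot is a hard stop.
- solder_reel: Loose solder reel, 60 mm across, 35 high, standing on the desk; bystander, leave it. Origin at the centre of its underside.
- kraft_tube: Loose cardboard tube, 68 mm across, 72 high, standing on the desk; bystander, leave it. Origin at the centre of its underside.

How it is judged:
By the outcome, as a careful person would: the job done as asked, in the order asked, and still so for the second after the job is handed in, with the robot touching nothing.
It also fails if it takes over 64 s, if anything falls off the work surface, if the arm or the gripper's body presses on something with over 40 N, if the wrist force passes 120 N, or if a joint passes its speed limit or range.

## Robot

A 6-joint arm with a two-finger parallel gripper is mounted at the origin on a cart in front of the work surface, level with it; the furniture and walls round the work are solid. World frame = base frame: x ahead of the robot, y to its left, z up, the work surface at z = 0. Lengths are in m, angles in rad, forces in N, time in s.
With the tool pointing down it reaches from about 0.375 to 0.9 m from the base axis. Payload 3.1 kg.
Tool frame: the origin (TCP) lies midway between the tips of the shut fingers; the grasp point (between the pads) lies behind it (grasp_offset is the z of the grasp point in the tool frame, in m); z points along the fingers, y is the line along which they close (so a half turn about z gives the same grasp; the last joint's range is limited). The gripper opens to 85 mm and grips with 20 to 120 N. Pads are 22 mm wide; open, the fingers measure 114 mm over their backs; the gripper's body (76 mm by 85 mm) begins 54 mm behind the grasp point. The pads swing forward as they close: fully open they stand 13 mm farther back than shut.
Start: joints at [-1.371, 0.527, 1.433, -0, 1.181, -0.178], TCP at [0.231, -0.581, 0.201] pointing down, gripper open.
Joint ranges: [-3.08, 3.08], [-0.75, 2.2], [0.22, 2.44], [-1.43, 4.57], [0, 2.65], [-2.85, 2.85]. Speed limits (rad/s): [2.79, 2.79, 3.14, 3.14, 3.14, 3.14].

## Interface

Orientations are given as a unit quaternion [x, y, z, w].
In Python, from station import * gives the robot as it stands.
- The arm moves only by the tool servo_tool, never from a script. Its argument "deltas" is a list of rows, each a list of 6 numbers: the shift along the tool's x, y, z in mm, then the turn, a rotation vector about the tool's x, y, z in rad. A call has 1 to 10 rows; each row is the pose to reach, as a shift and turn from the pose commanded when the call began, along the tool's axes at that moment; what a row does not reach only later rows make up. A row lasts 1/10 s, in which the tool goes at most 50 mm and 8.59 degrees, less where a joint would pass 70% of its speed; a pose out of reach is approached as far as the arm can. A call with a gripper value outside its range is refused whole. "hand" is the gripper command: -1 is fully open, 1 is shut, values between are in proportion, set as the call begins (left out, the last holds). The fingers move at their own pace and stop on an object; "force" is the grip in N (left out, the last holds). Time passes only in rows, so rows that repeat a pose let the fingers close. It gives the time, the measured TCP pose, the force, the opening and the grip force at its end, in the units of the state.
- read_state(): the state, without advancing time (a new reading comes with each control period).
- read_camera(name): name is "scene" or "top"; returns (picture, depth): 384x512x3 uint8, red, green, blue; 384x512 float32, m along the optical axis (not along the pixel's ray), 0 where there is no reading.
- calibration(name): a dict with "camera_matrix" (3x3 intrinsics, pixels), "T" (4x4, takes a point from camera to world coordinates). Camera axes: x right, y down, z forward; pixel columns grow to the right and rows downward; lengths in m; the calibration is good to about 2 mm. A picture is of the moment at which its call begins. calibration takes no time and is no camera call.
- close_job(): hands the job in; it is judged then, once.
The state is a dict: "time_s": time; "joints": joint angles; "qd": joint speeds; "effort": joint torques, N m; "eef_pos": TCP position; "tool_rot": TCP orientation; "ft_force": force on the tool from outside, world axes, zero at the start; "torque": the same for the moment, N m; "width": opening from 0.0 (shut) to 1.0 (fully open); "grip_force": force on a finger pad.
Only numpy, scipy, OpenCV 4.12 (cv2) and the standard library are available. Lean on these libraries where they do the work, as an engineer would, in place of code of your own. Each camera call takes 0.05 s, during which the arm holds its last target. There are 200 camera calls.

## Working session

There is one attempt and no reset: what is moved stays moved. The work goes in short steps, Python scripts to look and compute and a tool call to move; the robot and the scene stay as the last step left them, time stands still between calls to the robot, and variables do not carry over. Pictures are saved under pics/ and viewed, at most 10 in all, crops included, and the job is handed in when it is done.

Besides the shell and the picture viewer there is one more tool, called after "Request:" as a command line: name --pt "numbers of a row" for each row, then --argument value for the rest. servo_tool: Moves the arm, as the interface text tells. Its arguments: {"type":"object","properties":{"deltas":{"type":"array"},"hand":{"type":"number"},"force":{"type":"number"}},"required":["deltas"]}

```bash
mkdir -p pics; ls; cat > h.py <<'E'
from station import *
import numpy as np, cv2
from scipy.spatial.transform import Rotation as R
def world(name,d):
    c=calibration(name);K=np.array(c["camera_matrix"]);T=np.array(c["T"])
    v,u=np.mgrid[:d.shape[0],:d.shape[1]]
    p=np.stack([(u-K[0,2])/K[0,0]*d,(v-K[1,2])/K[1,1]*d,d],-1)
    return p@T[:3,:3].T+T[:3,3]
E
python3 - <<'E'
from h import *
for n in("scene","top"):
    im,d=read_camera(n);cv2.imwrite(f"pics/{n}0.png",im[:,:,::-1]);np.save(f"{n}0.npy",d)
    c=calibration(n);print(n,np.round(c["camera_matrix"],1).tolist(),np.round(c["T"],3).tolist())
s=read_state();print(s)
E
```

```text
pics
scene [[361.5, 0.0, 253.4], [0.0, 361.5, 193.1], [0.0, 0.0, 1.0]] [[0.72, -0.528, 0.45, 0.134], [-0.694, -0.554, 0.46, -0.716], [0.007, -0.644, -0.765, 0.77], [0.0, 0.0, 0.0, 1.0]]
top [[372.9, 0.0, 259.0], [0.0, 372.9, 187.8], [0.0, 0.0, 1.0]] [[-0.019, -0.987, 0.157, 0.373], [-1.0, 0.016, -0.02, -0.298], [0.017, -0.157, -0.987, 0.994], [0.0, 0.0, 0.0, 1.0]]
{'time_s': 0.1, 'joints': array([-1.37048045e+00,  5.28369778e-01,  1.43379202e+00, -1.46844043e-05,
        1.18139361e+00, -1.78533670e-01]), 'qd': array([-3.70124949e-05, -1.06545102e-03, -5.02449043e-03, -7.61105184e-04,
       -1.47906111e-03,  6.26509221e-05]), 'effort': array([-2.08913002e-04, -4.43304384e+01, -1.78586125e+01, -2.75011007e-04,
        3.86019688e-03,  5.15565318e-06]), 'eef_pos': array([ 0.23101743, -0.57997306,  0.19982796]), 'tool_rot': array([ 9.82111711e-01,  1.88296640e-01, -1.74774409e-05, -9.81243172e-04]), 'ft_force': array([ 0.48297756, -0.58708238,  1.16785802]), 'torque': array([-0.02609431, -0.00315488,  0.04944241]), 'grip_force': 0.0, 'width': 1.0048393417939991}
```

View pics/scene0.png

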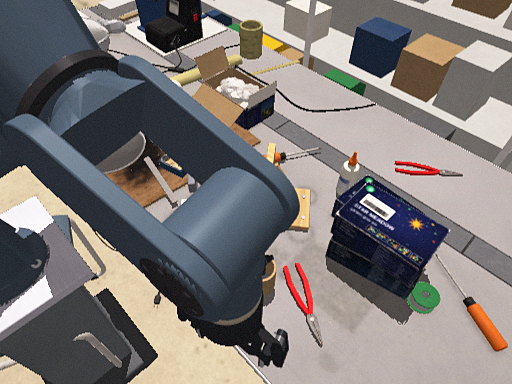

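View pics/top0.png

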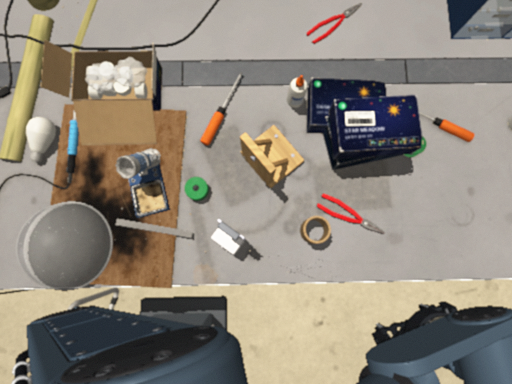

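The top view shows the stand at about (270,158), driver (230,238), reel (197,188) and tube (316,230). In the scene view the arm hides the driver. Next: a top-view crop with depth.

```bash
python3 - <<'E'
from h import *
im=cv2.imread("pics/top0.png");d=np.load("top0.npy");P=world("top",d)
c=im[120:270,180:340];cv2.imwrite("pics/c1.png",cv2.resize(c,None,fx=5,fy=5,interpolation=cv2.INTER_CUBIC)[:,:800][:600] if 0 else cv2.resize(c,(640,600),interpolation=cv2.INTER_CUBIC))
print("desk",np.median(P[200:210,230:240,2]))
def rect(name,r0,r1,c0,c1,z0,z1):
    q=P[r0:r1,c0:c1].reshape(-1,3);m=(q[:,2]>z0)&(q[:,2]<z1);q=q[m]
    if len(q)<5: print(name,len(q));return
    r=cv2.minAreaRect((q[:,:2]*1000).astype(np.float32));print(name,len(q),np.round(q.mean(0),4),r)
rect("board top",120,205,235,310,.168,.20)
rect("lip",210,265,205,270,.190,.215)
rect("plate",210,265,205,270,.165,.215)
rect("box",210,265,205,270,.075,.095)
rect("reel",170,205,180,215,.02,.05);rect("tube",210,250,295,335,.05,.09)
np.set_printoptions(linewidth=250)
print((P[215:262:2,205:265:2,2]*1000).astype(int))
E
```

```text
desk 0.0006576503848210735
board top 415 [ 0.5827 -0.3113  0.1798] ((584.0703125, -311.2842712402344), (109.57907104492188, 18.513721466064453), 38.04773712158203)
lip 178 [ 0.4092 -0.2457  0.2021] ((409.24566650390625, -245.54031372070312), (49.48578643798828, 15.813316345214844), 53.73731994628906)
plate 196 [ 0.4093 -0.2464  0.1998] ((409.625732421875, -245.10882568359375), (69.14694213867188, 15.835958480834961), 53.422428131103516)
box 405 [ 0.3895 -0.2338  0.0852] ((394.4241943359375, -234.22158813476562), (70.67510223388672, 43.8477897644043), 54.703956604003906)
reel 393 [ 0.5292 -0.1507  0.0352] ((529.920654296875, -150.46096801757812), (57.8541145324707, 58.25101852416992), 89.42547607421875)
tube 250 [ 0.4145 -0.4555  0.0692] ((415.195068359375, -454.49884033203125), (65.99928283691406, 66.26321411132812), 88.96654510498047)
[[ -2   0  -1   0   0   2  -2   1  -2  -4  -2   2  -2   0   2   1   0   4   1   3   2   2  -1   2   1  -1   0   0   0   1]
 [  0   3   4   2   2   0   2   3   0   2  -1   0   1  -2  -1   0   1  -2  -4   0   2  -1   0   0  -2   3   3   2   0  -2]
 [  0 
[... 2000 characters left out ...]
  1   4   1  84  84  87  80   0   1  -1   0   0   0  -1  -1   1   0  -1   0   3   1]
 [  0   0   0   0   0   0  -2   1  -1   1   3   2   1  80  83  -1  -2  -1  -2   0   0  -3   2   1   0  -1  -1   1   0   3]
 [  0   1   0   0   1  -1   0   0   0  -3   0   0   0   0   2  -2   0   0   0   1   0   0   2   1  -1   0   0   0   0   0]
 [  1   1   1   0   2  -1   0   1   0   4   2   1  -2   3  -1  -1   1   1   3  -1   1   0   2   0   0  -1   1   0  -2   0]
 [ -1   3   0   0   2   2   0  -1   1   2   1  -2   1  -1   1   2   1   0   0   0   3   0  -2   0   0   0   1  -2   0   1]
 [  2   2   0  -1   1   1   3   2   2   1   1  -1   1   0   3   0   1   0   4   3   3   1   0   0   0  -2  -1  -1   3   2]]
```

View pics/c1.png

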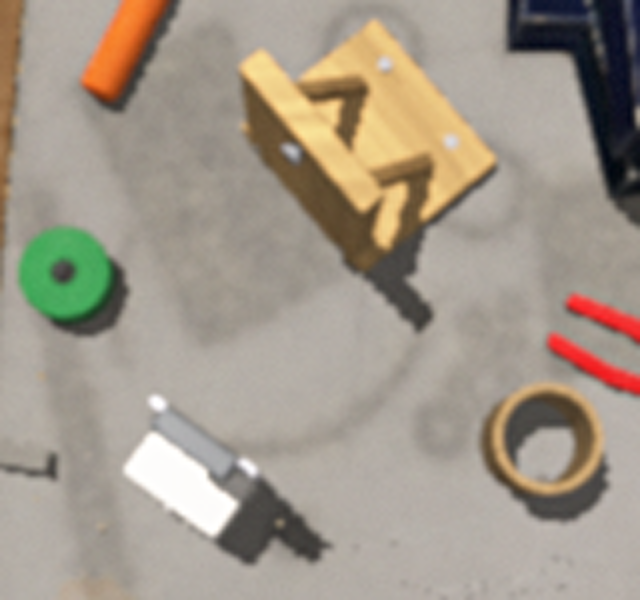

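The crop shows the stud at about crop (290,150), i.e. full-frame px (252,157), on the stand's robot-left face, and the driver's lip and plate on the stand side of its box. The bright stud pixels should also give depth, so I'll measure the stud and work out the approach.

```bash
cat >> h.py <<'E'
def go(pos,yaw_y,s=None):
    """delta (mm, rad) in tool axes to reach pos with tool down and tool y at yaw_y (rad)"""
    s=s or read_state();r0=R.from_quat(s["tool_rot"])
    y=np.array([np.cos(yaw_y),np.sin(yaw_y),0]);z=np.array([0,0,-1.]);x=np.cross(y,z)
    r1=R.from_matrix(np.stack([x,y,z],1))
    return np.round(r0.inv().apply(np.array(pos)-s["eef_pos"])*1000,1),np.round((r0.inv()*r1).as_rotvec(),4)
E
python3 - <<'E'
from h import *
import station; print([n for n in dir(station) if not n.startswith('_')]); print(getattr(station,'grasp_offset',None), read_state().keys())
D=[];I=[]
for i in range(10):
    im,d=read_camera("top");D.append(d);I.append(im.astype(float))
d=np.median(D,0);im=np.mean(I,0);P=world("top",d)
q=P[120:205,235:310].reshape(-1,3);q=q[(q[:,2]>.172)&(q[:,2]<.19)]
r=cv2.minAreaRect((q[:,:2]*1000).astype(np.float32));print(r,q.mean(0))
a=np.radians(r[2]);n=np.array([np.sin(a),-np.cos(a)]);t=np.array([np.cos(a),np.sin(a)])
c=q.mean(0)[:2]-9e-3*n
print("face",c,"yaw",np.degrees(np.arctan2(n[1],n[0])))
L=P[...,:2]-c; x=L@n*1000;y=L@t*1000
np.set_printoptions(linewidth=200)
for v in range(150,166):
  for u in range(244,262):
    b=im[v,u]; sat=(b.max()-b.min())/b.max()
    if sat<.3 and x[v,u]<6 and P[v,u,2]>.05: print(v,u,b.astype(int),"x %.1f y %.1f z %.1f"%(x[v,u],y[v,u],P[v,u,2]*1000))
q=P[210:265,205:270].reshape(-1,3);m=(q[:,2]>.194)&(q[:,2]<.215);r=cv2.minAreaRect((q[m][:,:2]*1000).astype(np.float32));print("lip",r)
m=(q[:,2]>.07)&(q[:,2]<.215);print("all",cv2.minAreaRect((q[m][:,:2]*1000).astype(np.float32)))
E
```

```text
['MotionError', 'calibration', 'close_job', 'grasp_offset', 'read_camera', 'read_state']
-0.0187 dict_keys(['time_s', 'joints', 'qd', 'effort', 'eef_pos', 'tool_rot', 'ft_force', 'torque', 'grip_force', 'width'])
((584.3405151367188, -311.13067626953125), (109.96180725097656, 18.168067932128906), 38.41730499267578) [ 0.58307121 -0.31129272  0.18007119]
face [ 0.57747875 -0.30424117] yaw -51.58269500732422
155 251 [117 100  83] x 1.0 y 12.1 z 136.8
155 252 [108  94  78] x 0.3 y 7.5 z 152.5
156 250 [133 120 109] x -5.7 y 7.4 z 158.8
156 251 [159 152 150] x -4.3 y 5.5 z 161.2
156 252 [160 154 153] x -2.4 y 4.3 z 160.0
156 253 [137 132 131] x -0.3 y 3.1 z 158.3
156 254 [118 109 101] x 0.9 y 1.1 z 161.6
157 250 [128 115 105] x -6.6 y 6.4 z 154.6
157 251 [165 161 161] x -5.7 y 3.8 z 160.4
157 252 [187 185 188] x -4.2 y 2.0 z 162.3
157 253 [179 178 180] x -1.9 y 1.2 z 158.9
157 254 [142 140 141] x 0.0 y -0.1 z 158.0
157 255 [111  99  86] x 0.7 y -2.8 z 165.0
158 251 [128 122 118] x -6.8 y 2.4 z 158.1
158 252 [165 163 166] x -5.6 y 0.3 z 161.5
158 253 [177 176 180] x -3.8 y -1.1 z 161.6
158 254 [145 143 146] x -1.0 y -1.4 z 155.2
158 255 [96 89 84] x 0.6 y -3.0 z 156.3
159 251 [98 85 72] x 0.8 y 12.2 z 96.3
159 252 [119 115 115] x -6.7 y -1.0 z 159.1
159 253 [143 141 145] x -5.1 y -2.8 z 160.6
159 254 [128 125 126] x -3.0 y -3.8 z 158.4
159 255 [93 84 76] x 0.7 y -3.0 z 145.8
160 252 [99 87 74] x 0.6 y 8.0 z 100.2
160 253 [109 104 100] x -6.2 y -4.0 z 157.6
160 254 [107 101  96] x -4.2 y -5.2 z 156.2
lip ((409.380615234375, -245.34539794921875), (49.583404541015625, 15.834064483642578), 53.71754837036133)
all ((396.039794921875, -235.33950805664062), (70.03997802734375, 49.429779052734375), 53.085147857666016)
```

```bash
python3 - <<'E'
from h import *
print(go([.4093,-.2454,.25],np.radians(-36.4)))
E
```

```text
(array([ 289.5, -245.6,  -49.3]), array([ 0.    ,  0.    , -0.5567]))
```

Request:
servo_tool --pt "10 -5 -30 0 0 0" --pt "40 -30 -45 0 0 -0.06" --pt "75 -60 -49 0 0 -0.14" --pt "115 -95 -49 0 0 -0.22" --pt "155 -130 -49 0 0 -0.3" --pt "195 -165 -49 0 0 -0.38" --pt "230 -195 -49 0 0 -0.46" --pt "260 -220 -49 0 0 -0.52" --pt "280 -237 -49 0 0 -0.55" --pt "289.5 -245.5 -49 0 0 -0.5567" --hand -1

```text
time_s: 1.6
eef_pos: [0.41, -0.2433, 0.25]
tool_rot: [0.892, 0.452, 0.0, 0.0]
ft_force: [0.4, -0.2, -0.0]
width: 1.004
grip_force: 0.0
```

```bash
python3 - <<'E'
from h import *
print(go([.4093,-.2454,.173],np.radians(-36.4)),read_state())
E
```

```text
(array([-2.2,  0.7, 77. ]), array([ 0.0001, -0.0002,  0.0032])) {'time_s': 1.6, 'joints': array([-7.70643750e-01,  2.63387432e-01,  1.72980478e+00,  2.81195895e-04,
        1.14829222e+00, -1.38668458e-01]), 'qd': array([ 0.22054142, -0.00255715,  0.00427513, -0.02099192, -0.01723281,
        0.19203268]), 'effort': array([ -0.18454428, -31.27467155, -17.19635904,   0.12676349,
         0.05064423,  -0.11512934]), 'eef_pos': array([ 0.41001145, -0.24325862,  0.24997411]), 'tool_rot': array([8.91861168e-01, 4.52309228e-01, 1.38859611e-04, 9.53381693e-06]), 'ft_force': array([ 0.35396673, -0.23546433, -0.04776948]), 'torque': array([-0.04226608, -0.02031106, -0.01159626]), 'grip_force': 0.0, 'width': 1.0039325050734649}
```

Request:
servo_tool --pt "0 0 5 0 0 0" --pt "0 0 20 0 0 0" --pt "0 0 38 0 0 0" --pt "0 0 55 0 0 0" --pt "0 0 68 0 0 0" --pt "0 0 75 0 0 0" --pt "0 0 77 0 0 0" --pt "0 0 77 0 0 0" --pt "0 0 77 0 0 0"

```text
time_s: 2.5
eef_pos: [0.4096, -0.2462, 0.1732]
tool_rot: [0.893, 0.451, 0.0, 0.001]
ft_force: [-0.2, -0.1, -0.7]
width: 0.997
grip_force: 0.0
```

Request:
servo_tool --pt "0 0 0 0 0 0" --pt "0 0 0 0 0 0" --pt "0 0 0 0 0 0" --pt "0 0 0 0 0 0" --pt "0 0 0 0 0 0" --pt "0 0 0 0 0 0" --pt "0 0 0 0 0 0" --pt "0 0 0 0 0 0" --pt "0 0 0 0 0 0" --pt "0 0 0 0 0 0" --hand 1 --force 70

```text
time_s: 3.5
eef_pos: [0.4093, -0.2455, 0.1727]
tool_rot: [0.893, 0.451, -0.0, 0.0]
ft_force: [-0.4, -0.4, 0.1]
width: -0.001
grip_force: 0.0
```

```bash
python3 - <<'E'
from h import *
s=read_state();print(s["width"],s["grip_force"],s["eef_pos"])
im,d=read_camera("top");cv2.imwrite("pics/t2.png",cv2.resize(im[120:290,150:350,::-1],(700,595)));np.save("t2.npy",d)
im,d=read_camera("scene");cv2.imwrite("pics/s2.png",cv2.resize(im[100:384,150:450,::-1],(630,596)))
E
```

```text
-0.0006097515375243521 0.0 [ 0.40934829 -0.24554725  0.17270607]
```

View pics/t2.png

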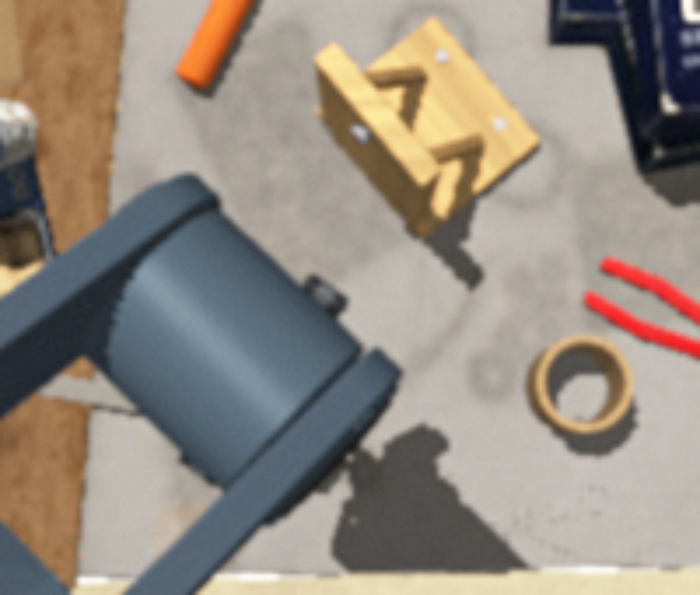

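View pics/s2.png

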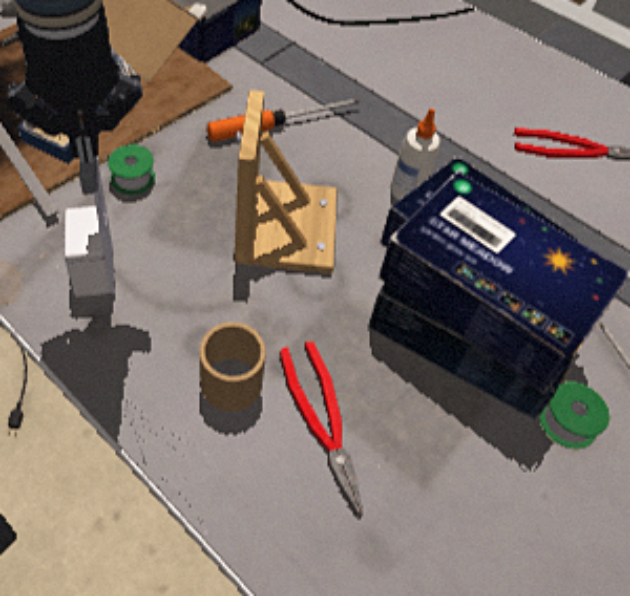

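The driver still stands, with its box at scene crop (85,250), but the fingers look merged at (92,170) where the lip should be. I'll zoom in there.

```bash
python3 - <<'E'
from h import *
s=read_state();print(s["width"],s["grip_force"],s["ft_force"])
im,d=read_camera("scene");cv2.imwrite("pics/s3.png",cv2.resize(im[120:250,150:260,::-1],(505,597),interpolation=cv2.INTER_CUBIC))
P=world("scene",d)
m=im.astype(int)
np.set_printoptions(linewidth=220)
for v in range(160,250,4):
    print(v,[tuple((P[v,u]*1000).astype(int)) for u in range(182,206,3)])
E
```

```text
-0.0024029709221898344 0.0 [0.2072478  0.10351219 0.94801   ]
160 [(np.int64(390), np.int64(-251), np.int64(261)), (np.int64(395), np.int64(-254), np.int64(260)), (np.int64(410), np.int64(-239), np.int64(240)), (np.int64(405), np.int64(-260), np.int64(257)), (np.int64(410), np.int64(-262), np.int64(256)), (np.int64(417), np.int64(-261), np.int64(250)), (np.int64(418), np.int64(-271), np.int64(257)), (np.int64(424), np.int64(-273), np.int64(254))]
164 [(np.int64(390), np.int64(-247), np.int64(247)), (np.int64(393), np.int64(-254), np.int64(250)), (np.int64(402), np.int64(-250), np.int64(241)), (np.int64(404), np.int64(-258), np.int64(246)), (np.int64(407), np.int64(-264), np.int64(248)), (np.int64(537), np.int64(-66), np.int64(12)), (np.int64(544), np.int64(-72), np.int64(12)), (np.int64(550), np.int64(-78), np.int64(11))]
168 [(np.int64(482), np.int64(-74), np.int64(40)), (np.int64(395), np.int64(-247), np.int64(232)), (np.int64(398), np.int64(-253), np.int64(234)), (np.int64(403), np.int64(-256), np.int64(233)), (np.int64(409), np.int64(-258), np.int64(230)), (np.int64(528), np.int6
[... 7015 characters left out ...]
p.int64(349), np.int64(-255), np.int64(0)), (np.int64(354), np.int64(-260), np.int64(0)), (np.int64(360), np.int64(-265), np.int64(0)), (np.int64(366), np.int64(-269), np.int64(-2)), (np.int64(370), np.int64(-276), np.int64(1)), (np.int64(377), np.int64(-279), np.int64(-2)), (np.int64(381), np.int64(-286), np.int64(0))]
248 [(np.int64(134), np.int64(-715), np.int64(769)), (np.int64(343), np.int64(-263), np.int64(-2)), (np.int64(347), np.int64(-269), np.int64(0)), (np.int64(354), np.int64(-272), np.int64(-3)), (np.int64(359), np.int64(-278), np.int64(-1)), (np.int64(363), np.int64(-285), np.int64(0)), (np.int64(368), np.int64(-290), np.int64(1)), (np.int64(375), np.int64(-293), np.int64(-2))]
```

View pics/s3.png

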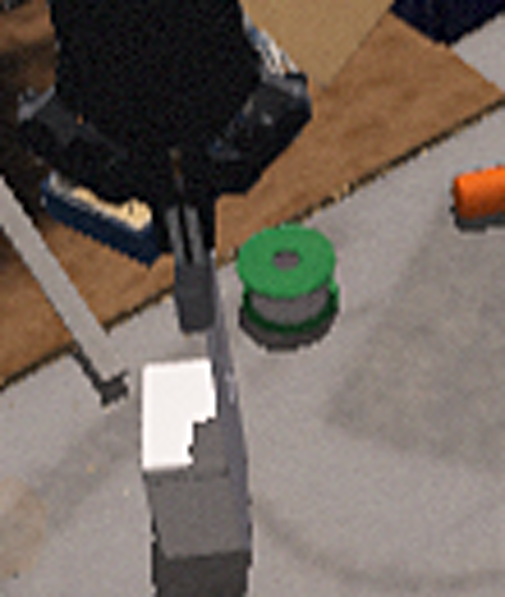

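The zoom shows two adjacent finger strips at crop (185,230) entering above the lip's end at (192,295), apparently shut. I'll reopen and watch it close in small steps.

Request:
servo_tool --pt "0 0 0 0 0 0" --pt "0 0 0 0 0 0" --pt "0 0 0 0 0 0" --pt "0 0 0 0 0 0" --pt "0 0 0 0 0 0" --pt "0 0 0 0 0 0" --pt "0 0 0 0 0 0" --pt "0 0 0 0 0 0" --hand -1

```text
time_s: 4.45
eef_pos: [0.4093, -0.2455, 0.1727]
tool_rot: [0.893, 0.451, 0.0, -0.0]
ft_force: [0.8, -0.3, -0.2]
width: 0.999
grip_force: 0.0
```

```bash
python3 - <<'E'
from h import *
s=read_state();print(s["width"],s["eef_pos"])
im,d=read_camera("scene");cv2.imwrite("pics/s4.png",cv2.resize(im[120:250,150:260,::-1],(505,597),interpolation=cv2.INTER_CUBIC))
E
```

```text
0.998731088464116 [ 0.40934163 -0.24549785  0.17271001]
```

View pics/s4.png

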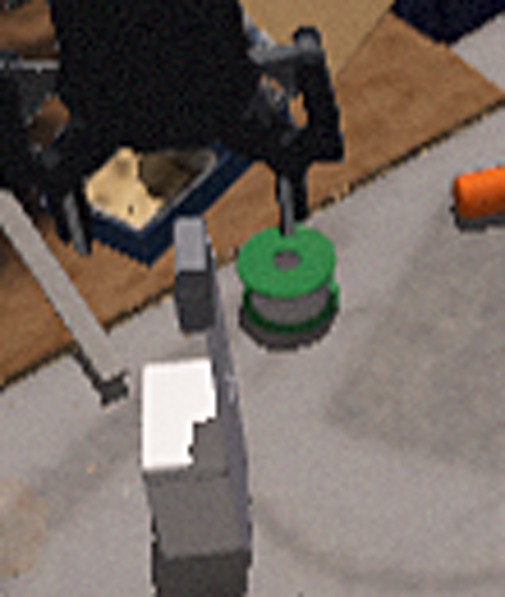

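The open fingers straddle the lip: tips at crop (80,250) and (290,230), lip at (192,260). I'll close partway and watch the width.

Request:
servo_tool --pt "0 0 3 0 0 0" --pt "0 0 3 0 0 0" --pt "0 0 3 0 0 0" --pt "0 0 3 0 0 0" --pt "0 0 3 0 0 0" --pt "0 0 3 0 0 0" --pt "0 0 3 0 0 0" --hand 0.5 --force 30

```text
time_s: 5.2
eef_pos: [0.4094, -0.2455, 0.1697]
tool_rot: [0.893, 0.451, 0.0, 0.0]
ft_force: [0.2, -0.7, -0.4]
width: 0.25
grip_force: 0.0
```

```bash
python3 - <<'E'
from h import *
s=read_state();print(s["width"],s["eef_pos"],s["grip_force"])
c=calibration("scene");K=np.array(c["camera_matrix"]);T=np.linalg.inv(c["T"])
def pr(p):
    q=K@(T[:3,:3]@p+T[:3,3]);q=q[:2]/q[2];return np.round(q,1),np.round((q-[150,120])*[505/110,597/130])
a=np.radians(-36.4);n=np.array([np.cos(a),np.sin(a),0])
for nm,z,k in(("tcp",.1697,0),("r",.183,.025),("l",.183,-.025),("liptop",.202,0)): print(nm,pr(np.array([.4093,-.2455,z])+k*n))
im,d=read_camera("scene");cv2.imwrite("pics/s5.png",cv2.resize(im[120:250,150:260,::-1],(505,597),interpolation=cv2.INTER_CUBIC))
E
```

```text
0.25000559866887506 [ 0.4093515  -0.24549931  0.16974852] 0.0
tcp (array([193.5, 184.2]), array([200., 295.]))
r (array([204.3, 179.1]), array([249., 271.]))
l (array([181.2, 181.2]), array([143., 281.]))
liptop (array([191.7, 174.2]), array([191., 249.]))
```

View pics/s5.png

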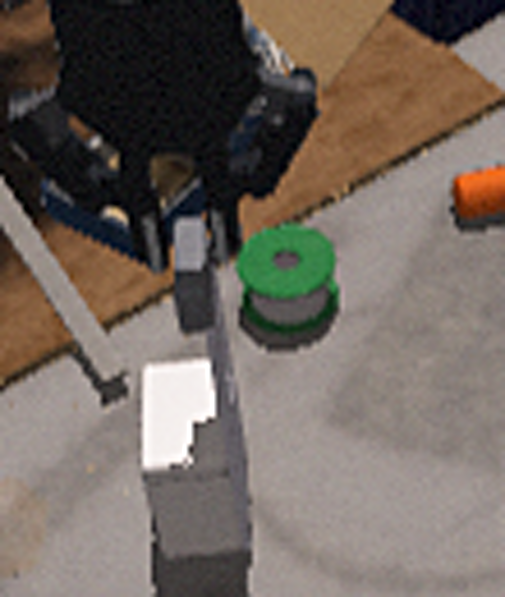

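The fingertips at crop (155,270) and (228,255) straddle the lip at (192,245), at 21 mm opening. Now I'll close gently from here.

Request:
servo_tool --pt "0 0 0 0 0 0" --pt "0 0 0 0 0 0" --pt "0 0 0 0 0 0" --hand 0.7 --force 60

```text
time_s: 5.55
eef_pos: [0.4094, -0.2456, 0.1699]
tool_rot: [0.893, 0.451, 0.0, 0.0]
ft_force: [-0.5, 0.6, 1.8]
width: 0.161
grip_force: 35.8
```

Request:
servo_tool --pt "0 0 0 0 0 0" --pt "0 0 0 0 0 0" --pt "0 0 0 0 0 0" --pt "0 0 0 0 0 0" --hand 0.72

```text
time_s: 5.95
eef_pos: [0.4095, -0.2457, 0.1699]
tool_rot: [0.893, 0.451, 0.0, 0.0]
ft_force: [0.5, 0.0, 3.9]
width: 0.15
grip_force: 45.6
```

Request:
servo_tool --pt "0 0 0 0 0 0" --pt "0 0 0 0 0 0" --pt "0 0 0 0 0 0" --pt "0 0 0 0 0 0" --hand 0.76

```text
time_s: 6.35
eef_pos: [0.4096, -0.2457, 0.17]
tool_rot: [0.893, 0.451, 0.0, 0.0]
ft_force: [-0.7, 0.4, 5.7]
width: 0.145
grip_force: 58.7
```

Request:
servo_tool --pt "0 0 -1 0 0 0" --pt "0 0 -3 0 0 0" --pt "0 0 -6 0 0 0" --pt "0 0 -10 0 0 0" --pt "0 0 -15 0 0 0" --pt "0 0 -20 0 0 0" --pt "0 0 -20 0 0 0"

```text
time_s: 7.05
eef_pos: [0.4098, -0.246, 0.1906]
tool_rot: [0.893, 0.451, 0.0, 0.001]
ft_force: [0.1, 0.4, -3.3]
width: 0.142
grip_force: 58.6
```

```bash
python3 - <<'E'
from h import *
print(go([.5487,-.2658,.219],np.radians(-51.6)))
E
```

```text
(array([ 66.4, 123.6, -28.2]), array([ 0.002 , -0.    ,  0.2653]))
```

Request:
servo_tool --pt "0 2 -8 0 0 0" --pt "4 8 -18 0 0 0.02" --pt "12 20 -26 0 0 0.05" --pt "21 36 -28 0 0 0.085" --pt "30 54 -28 0 0 0.12" --pt "39 72 -28 0 0 0.155" --pt "48 90 -28 0 0 0.19" --pt "57 106 -28 0 0 0.225" --pt "63 118 -28 0 0 0.25" --pt "66.4 123.6 -28 0 0 0.265"

```text
time_s: 8.05
eef_pos: [0.5496, -0.2657, 0.2178]
tool_rot: [0.944, 0.329, 0.0, 0.0]
ft_force: [-0.1, 0.3, -4.1]
width: 0.135
grip_force: 58.7
```

Request:
servo_tool --pt "0 0 0 0 0 0" --pt "0 0 0 0 0 0" --pt "0 0 0 0 0 0"

```text
time_s: 8.35
eef_pos: [0.5472, -0.2651, 0.2176]
tool_rot: [0.944, 0.329, -0.001, -0.0]
ft_force: [-0.1, -0.8, -4.5]
width: 0.136
grip_force: 58.7
```

```bash
python3 - <<'E'
from h import *
s=read_state();print(s["width"],s["eef_pos"],s["grip_force"],s["ft_force"],s["torque"])
im,d=read_camera("top");im2,d2=read_camera("scene")
A=cv2.resize(im[120:240,200:320,::-1],(400,400),interpolation=cv2.INTER_CUBIC);B=cv2.resize(im2[100:220,200:320,::-1],(400,400),interpolation=cv2.INTER_CUBIC)
cv2.imwrite("pics/m6.png",np.hstack([A,B]))
c=np.array([.5775,-.3042]);a=np.radians(38.4);n=np.array([np.sin(a),-np.cos(a)]);t=np.array([np.cos(a),np.sin(a)])
for nm,dd in(("top",d),("scene",d2)):
    P=world(nm,dd);L=P[...,:2]-c;x=L@n*1000;y=L@t*1000;z=P[...,2]*1000
    # white/grey box and plate region: stand x in -120..-20, z 40..235
    m=(x>-110)&(x<-15)&(abs(y)<60)&(z>30)&(z<175)
    print(nm,m.sum())
    if m.sum()>20:
        print(np.percentile(x[m],[2,50,98]).round(1),np.percentile(y[m],[2,50,98]).round(1),np.percentile(z[m],[2,50,98]).round(1))
        mb=m&(z>100); 
        if mb.sum()>20:
            r=cv2.minAreaRect(np.stack([x[mb],y[mb]],1).astype(np.float32));print("high",mb.sum(),r)
        mb=m&(z<100)
        if mb.sum()>20: print("low",mb.sum(),cv2.minAreaRect(np.stack([x[mb],y[mb]],1).astype(np.float32)),np.percentile(z[mb],[5,50,95]))
E
```

```text
0.1360598631097601 [ 0.54721823 -0.26510732  0.21763301] 58.747458066791296 [-0.13955404 -0.77657212 -4.52755448] [0.02626595 0.02544874 0.01773463]
top 439
[-89.4 -65.7 -43.1] [-35.4 -21.5   3.6] [ 60.7 132.  156.5]
high 377 ((-67.1856460571289, -16.995655059814453), (47.68388366699219, 43.34337615966797), 8.444530487060547)
low 62 ((-74.62110900878906, -25.12439727783203), (29.247085571289062, 64.01541137695312), 49.34469223022461) [57.20695943 79.03031477 97.52980062]
scene 893
[-87.3 -61.6 -40.7] [-39.2 -33.8  25.7] [ 53.2 123.6 166.1]
high 597 ((-64.79463958740234, -3.778095245361328), (72.13401794433594, 49.79813766479492), 87.8023910522461)
low 296 ((-65.56857299804688, -8.30841064453125), (50.269657135009766, 65.31938934326172), 0.08721712231636047) [52.49223701 76.39026414 98.34596678]
```

View pics/m6.png

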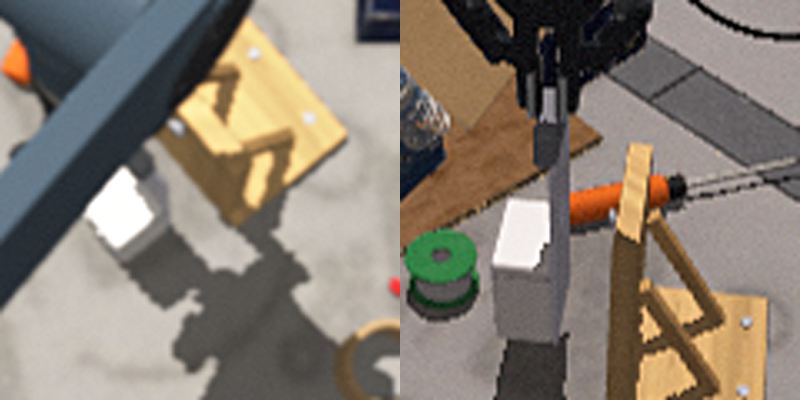

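The combined view shows the driver hanging upright from the gripper. In the right half, the scene view, the stud's head shows in profile at about (612,215), left of the board's edge. I'll measure the driver and stud relative to the board in the same camera.

```bash
python3 - <<'E'
from h import *
D=[];I=[]
for i in range(6):
    im,d=read_camera("scene");D.append(d);I.append(im.astype(float))
d=np.median(D,0);im=np.mean(I,0);P=world("scene",d)
s=read_state();print(s["eef_pos"],s["ft_force"])
q=P.reshape(-1,3);m=(abs(q[:,2]-.180)<.006)&(np.hypot(q[:,0]-.583,q[:,1]+.311)<.075)&(im.reshape(-1,3)[:,0]-im.reshape(-1,3)[:,2]>40)
r=cv2.minAreaRect((q[m][:,:2]*1000).astype(np.float32));print("boardtop",m.sum(),r,q[m].mean(0))
a=np.radians(38.4);n=np.array([np.sin(a),-np.cos(a)]);t=np.array([np.cos(a),np.sin(a)])
c=np.array(r[0])/1000-9e-3*n
L=P[...,:2]-c;x=L@n*1000;y=L@t*1000;z=P[...,2]*1000
sat=(im.max(2)-im.min(2))/np.maximum(im.max(2),1)
m=(x>-14)&(x<1)&(abs(y)<25)&(z>130)&(z<178)&(sat<.3)
for v,u in np.argwhere(m): print(v,u,im[v,u].astype(int),"x %.1f y %.1f z %.1f"%(x[v,u],y[v,u],z[v,u]))
m=(im.min(2)>190)&(x<-30)&(x>-110)&(abs(z-132)<8)
print("boxtop",m.sum(),np.median(z[m]),cv2.minAreaRect(np.stack([x[m],y[m]],1).astype(np.float32)))
m=(x>-47)&(x<-25)&(y<-25)&(y>-45)&(z>60)&(z<170)
print("plate side",m.sum(),np.median(x[m]),np.percentile(x[m],[5,95]),np.median(y[m]))
for lo,hi in((60,90),(90,130),(130,165)):
    k=m&(z>lo)&(z<hi)
    if k.sum():print(lo,k.sum(),np.median(x[k]).round(1),np.percentile(x[k],97).round(1),np.median(y[k]).round(1))
E
```

```text
[ 0.5481028  -0.26548267  0.21776162] [ 0.13427937  0.98230669 -3.00402223]
boardtop 258 ((580.6173706054688, -312.4083557128906), (109.26787567138672, 17.88533592224121), 38.55430221557617) [ 0.57842047 -0.3144066   0.17915029]
163 263 [197 191 198] x -6.2 y 4.4 z 159.3
163 264 [127 106 104] x -3.9 y 4.9 z 159.2
164 263 [192 196 207] x -5.7 y -0.3 z 160.8
164 264 [139 136 148] x -3.5 y 1.4 z 159.4
165 263 [140 143 153] x -5.4 y -3.1 z 160.4
165 264 [150 143 152] x -3.2 y -1.0 z 158.5
166 263 [100  99 107] x -5.2 y -4.6 z 158.6
166 264 [114 102 101] x -3.0 y -2.4 z 156.6
167 263 [70 70 78] x -5.1 y -4.3 z 154.8
167 264 [106  90  83] x -3.0 y -1.4 z 152.2
168 263 [92 88 90] x -4.9 y -5.6 z 152.8
boxtop 271 131.90353258918208 ((-68.88314819335938, 1.8250694274902344), (66.40486907958984, 36.32689666748047), 89.27690124511719)
plate side 107 -41.869384269395375 [-46.82462703 -39.59476762] -33.30631785171449
60 24 -42.0 -39.5 -33.7
90 47 -44.0 -39.6 -32.9
130 31 -41.4 -39.9 -33.3
```

Request:
servo_tool --pt "0 2 0.5 0 0 0" --pt "0 7 1 0 0 0" --pt "0 13 1 0 0 0" --pt "0 19 1 0 0 0" --pt "0 24 1 0 0 0" --pt "0 27 1 0 0 0" --pt "0 28 1 0 0 0" --pt "0 28 1 0 0 0"

```text
time_s: 9.55
eef_pos: [0.5656, -0.2874, 0.2166]
tool_rot: [0.944, 0.329, -0.0, -0.0]
ft_force: [-0.2, 0.9, -4.0]
width: 0.142
grip_force: 58.8
```

Request:
servo_tool --pt "0 0.5 0 0 0 0" --pt "0 1 0 0 0 0" --pt "0 1.5 0 0 0 0" --pt "0 2 0 0 0 0" --pt "0 2.5 0 0 0 0" --pt "0 3 0 0 0 0" --pt "0 3.5 0 0 0 0" --pt "0 4 0 0 0 0" --pt "0 4.5 0 0 0 0" --pt "0 5 0 0 0 0"

```text
time_s: 10.55
eef_pos: [0.5688, -0.2913, 0.2167]
tool_rot: [0.944, 0.329, 0.0, 0.0]
ft_force: [-0.3, -0.4, -3.3]
width: 0.136
grip_force: 58.8
```

Request:
servo_tool --pt "0 0.5 0 0 0 0" --pt "0 1 0 0 0 0" --pt "0 1.5 0 0 0 0" --pt "0 2 0 0 0 0" --pt "0 2.5 0 0 0 0" --pt "0 3 0 0 0 0"

```text
time_s: 11.15
eef_pos: [0.5706, -0.2937, 0.2167]
tool_rot: [0.944, 0.329, -0.0, -0.0]
ft_force: [-0.1, -0.6, -3.0]
width: 0.136
grip_force: 58.8
```

Request:
servo_tool --pt "0 0.5 0 0 0 0" --pt "0 1 0 0 0 0" --pt "0 1.5 0 0 0 0" --pt "0 2 0 0 0 0"

```text
time_s: 11.55
eef_pos: [0.5719, -0.2952, 0.2167]
tool_rot: [0.944, 0.329, -0.0, -0.0]
ft_force: [0.0, 1.0, -3.6]
width: 0.14
grip_force: 58.8
```

Request:
servo_tool --pt "0 0.5 0 0 0 0" --pt "0 1 0 0 0 0" --pt "0 1.5 0 0 0 0"

```text
time_s: 11.85
eef_pos: [0.5728, -0.2964, 0.2167]
tool_rot: [0.944, 0.329, -0.0, -0.0]
ft_force: [0.1, 0.6, -3.5]
width: 0.139
grip_force: 58.8
```

Request:
servo_tool --pt "0 0.5 0 0 0 0" --pt "0 1 0 0 0 0" --pt "0 1 0 0 0 0"

```text
time_s: 12.15
eef_pos: [0.5734, -0.2972, 0.2167]
tool_rot: [0.944, 0.329, -0.0, -0.0]
ft_force: [0.2, 0.3, -4.2]
width: 0.141
grip_force: 58.6
```

Request:
servo_tool --pt "0 0.4 0 0 0 0" --pt "0 0.8 0 0 0 0" --pt "0 1 0 0 0 0"

```text
time_s: 12.45
eef_pos: [0.5738, -0.2977, 0.2167]
tool_rot: [0.944, 0.329, -0.0, -0.0]
ft_force: [-1.0, 1.5, -3.5]
width: 0.137
grip_force: 59.0
```

Request:
servo_tool --pt "0 0.4 0 0 0 0" --pt "0 0.8 0 0 0 0" --pt "0 1 0 0 0 0"

```text
time_s: 12.75
eef_pos: [0.5744, -0.2984, 0.2167]
tool_rot: [0.944, 0.329, -0.0, -0.0]
ft_force: [-0.8, 1.0, -2.3]
width: 0.137
grip_force: 59.1
```

Request:
servo_tool --pt "0 0.4 0 0 0 0" --pt "0 0.8 0 0 0 0" --pt "0 1 0 0 0 0"

```text
time_s: 13.05
eef_pos: [0.575, -0.2991, 0.2167]
tool_rot: [0.944, 0.329, -0.0, -0.0]
ft_force: [-1.5, 2.5, -1.6]
width: 0.142
grip_force: 59.0
```

Request:
servo_tool --pt "0 0.4 0 0 0 0" --pt "0 0.8 0 0 0 0" --pt "0 1 0 0 0 0"

```text
time_s: 13.35
eef_pos: [0.5756, -0.2999, 0.2167]
tool_rot: [0.944, 0.329, -0.0, -0.0]
ft_force: [-1.9, 3.9, -0.7]
width: 0.136
grip_force: 58.8
```

```bash
cat > m.py <<'E'
from h import *
D=[];I=[]
for i in range(4):
    im,d=read_camera("scene");D.append(d);I.append(im.astype(float))
d=np.median(D,0);im=np.mean(I,0);P=world("scene",d)
s=read_state();print(s["eef_pos"],s["ft_force"],s["torque"])
a=np.radians(38.4);n=np.array([np.sin(a),-np.cos(a)]);t=np.array([np.cos(a),np.sin(a)])
c=np.array([.5806,-.3124])-9e-3*n
L=P[...,:2]-c;x=L@n*1000;y=L@t*1000;z=P[...,2]*1000
m=(im.min(2)>190)&(x<0)&(x>-80)&(abs(y)<60)&(z>80)&(z<150)
print("boxtop",m.sum(),np.median(z[m]),cv2.minAreaRect(np.stack([x[m],y[m]],1).astype(np.float32)))
m=m&(y<0)
if m.sum()>9:
    A=np.c_[x[m],y[m],np.ones(m.sum())];print("slope",np.linalg.lstsq(A,z[m],rcond=None)[0])
# side face (y=-35) of the box: front edge x vs z
for lo in range(30,230,20):
    k=(z>lo)&(z<lo+20)&(y<-25)&(y>-42)&(x>-60)&(x<12)
    if k.sum()>4:print(lo,k.sum(),np.percentile(x[k],[3,97]).round(1),np.median(y[k]).round(1))
E
python3 m.py
```

```text
[ 0.57570831 -0.30003126  0.21669175] [-2.27733212  2.72541857 -1.30160446] [0.71143949 0.60295932 0.05101248]
boxtop 322 132.0984788395037 ((-29.422027587890625, 1.0371627807617188), (69.24286651611328, 40.6812744140625), 88.61759948730469)
slope [-4.13736168e-02 -2.08286736e-03  1.30840528e+02]
50 90 [-52.4  -8.3] -33.7
70 99 [-52.3  -7. ] -33.7
90 104 [-49.6  -5.1] -33.6
110 118 [-49.   -5.4] -33.6
130 59 [-47.9  -3.5] -30.5
150 12 [-4.3 -1.6] -33.6
170 37 [-2.4 11.5] -33.3
190 13 [-2.8  1.4] -33.4
210 12 [-1.3  1.9] -33.2
```

Request:
servo_tool --pt "0 -0.7 0 0 0 0" --pt "0 -1.4 0 0 0 0" --pt "0 -2.1 0 0 0 0" --pt "0 -2.5 0 0 0 0" --pt "0 -2.5 0 0 0 0"

```text
time_s: 14.05
eef_pos: [0.5745, -0.2986, 0.2165]
tool_rot: [0.944, 0.329, 0.0, 0.0]
ft_force: [-0.3, 0.8, -3.4]
width: 0.138
grip_force: 59.0
```

```bash
python3 m.py
```

```text
[ 0.57444244 -0.29844376  0.21652591] [-1.14012223  1.10293127 -3.5181274 ] [0.32064149 0.23649842 0.06442675]
boxtop 304 131.22814491453948 ((-28.587757110595703, 1.8951683044433594), (40.29738998413086, 66.77593994140625), 0.43155574798583984)
slope [-2.16482697e-02  5.93529768e-03  1.30735623e+02]
30 8 [-36.9  -9.6] -33.2
50 93 [-50.1  -4.1] -33.8
70 101 [-49.9  -4.5] -33.8
90 109 [-49.8  -2.6] -33.6
110 117 [-46.6  -3.2] -33.6
130 50 [-46.   -3.5] -29.7
150 11 [-4.2 -1.6] -33.5
170 39 [-2.6 11.5] -33.5
190 17 [-4.   0.7] -33.5
210 12 [-2.  1.] -32.6
```

Request:
servo_tool --pt "0 -0.3 0 -0.007 0 0" --pt "0 -0.6 0 -0.014 0 0" --pt "0 -0.8 0 -0.02 0 0" --pt "0 -0.8 0 -0.02 0 0"

```text
time_s: 14.65
eef_pos: [0.5738, -0.2977, 0.2168]
tool_rot: [0.944, 0.329, 0.003, 0.01]
ft_force: [-0.8, 1.2, -4.4]
width: 0.142
grip_force: 59.0
```

```bash
python3 m.py
```

```text
[ 0.57389157 -0.29777235  0.21686927] [-0.54689463  1.23941576 -3.599944  ] [0.25158949 0.28837084 0.01040274]
boxtop 287 131.0177914356586 ((-27.548175811767578, 2.076467514038086), (65.84654235839844, 38.79692077636719), 89.31159973144531)
slope [8.06299827e-03 3.34946821e-03 1.31332724e+02]
30 7 [-39.4  -7. ] -33.0
50 93 [-47.7  -3.3] -33.8
70 97 [-47.3  -2.2] -33.7
90 100 [-46.9  -2.6] -33.7
110 117 [-46.7  -3.2] -33.6
130 47 [-44.9  -3.5] -29.6
150 7 [-3.5 -1.6] -33.5
170 39 [-2.5 11.5] -33.5
190 12 [-3.  -0.4] -33.4
210 15 [-3.7  0.1] -33.1
```

Request:
servo_tool --pt "0 0 1 0 0 0" --pt "0 0 2 0 0 0" --pt "0 0 3 0 0 0" --pt "0 0 4 0 0 0" --pt "0 0 5 0 0 0"

```text
time_s: 15.35
eef_pos: [0.5739, -0.2978, 0.2117]
tool_rot: [0.944, 0.329, 0.003, 0.009]
ft_force: [-2.0, 1.1, -2.2]
width: 0.138
grip_force: 59.5
```

Request:
servo_tool --pt "0 0 1 0 0 0" --pt "0 0 2 0 0 0" --pt "0 0 3 0 0 0"

```text
time_s: 15.65
eef_pos: [0.5739, -0.2978, 0.2086]
tool_rot: [0.944, 0.329, 0.003, 0.009]
ft_force: [-1.3, 2.0, -1.7]
width: 0.141
grip_force: 59.5
```

Request:
servo_tool --pt "0 0 1 0 0 0" --pt "0 0 2 0 0 0" --pt "0 0 3 0 0 0"

```text
time_s: 15.95
eef_pos: [0.5739, -0.2978, 0.2056]
tool_rot: [0.944, 0.329, 0.003, 0.009]
ft_force: [-0.6, 1.1, -1.9]
width: 0.136
grip_force: 59.5
```

Request:
servo_tool --pt "0 0 1 0 0 0" --pt "0 0 2 0 0 0"

```text
time_s: 16.15
eef_pos: [0.5739, -0.2978, 0.2036]
tool_rot: [0.944, 0.329, 0.003, 0.009]
ft_force: [-2.0, 1.9, -2.9]
width: 0.135
grip_force: 59.6
```

```bash
python3 m.py
```

```text
[ 0.5738558  -0.29782182  0.20346816] [-1.61154214  1.43225097 -3.25340545] [ 0.36693857  0.2789449  -0.02909577]
boxtop 294 117.71159847594193 ((-27.852731704711914, 2.329843521118164), (66.98726654052734, 38.880428314208984), 89.80023193359375)
slope [1.22933559e-02 3.19725058e-03 1.18100235e+02]
30 66 [-47.9  -3.8] -33.4
50 92 [-47.6  -3.3] -33.3
70 99 [-47.3  -2.1] -33.4
90 99 [-47.   -2.8] -33.5
110 91 [-46.8  -3.2] -31.9
130 6 [-3.8 -3.3] -33.6
150 8 [-3.9 -1.6] -33.7
170 38 [-2.5 11.5] -33.5
190 17 [-3.5 -0.5] -32.9
```

Request:
servo_tool --pt "0 0 0.7 -0.006 0 0" --pt "0 0 1.3 -0.01 0 0" --pt "0 0 2 -0.01 0 0"

```text
time_s: 16.65
eef_pos: [0.574, -0.2979, 0.2019]
tool_rot: [0.944, 0.329, 0.005, 0.014]
ft_force: [-1.7, 2.6, -1.1]
width: 0.137
grip_force: 59.6
```

Request:
servo_tool --pt "0 0 0.7 0 0 0" --pt "0 0 1.3 0 0 0" --pt "0 0 2 0 0 0"

```text
time_s: 16.95
eef_pos: [0.5741, -0.2978, 0.2002]
tool_rot: [0.944, 0.329, 0.005, 0.014]
ft_force: [-3.0, 3.6, 1.9]
width: 0.138
grip_force: 60.5
```

Request:
servo_tool --pt "0 0 0.7 0 0 0" --pt "0 0 1.3 0 0 0" --pt "0 0 2 0 0 0"

```text
time_s: 17.25
eef_pos: [0.5742, -0.2978, 0.1987]
tool_rot: [0.944, 0.329, 0.005, 0.014]
ft_force: [-3.5, 4.2, 6.6]
width: 0.14
grip_force: 61.7
```

Request:
servo_tool --pt "0 0 0.7 0 0 0" --pt "0 0 1.3 0 0 0" --pt "0 0 2 0 0 0"

```text
time_s: 17.55
eef_pos: [0.5743, -0.2978, 0.1975]
tool_rot: [0.944, 0.329, 0.005, 0.014]
ft_force: [-3.7, 5.7, 10.5]
width: 0.139
grip_force: 62.5
```

```bash
python3 m.py
```

```text
[ 0.57432048 -0.29775292  0.19735962] [-3.2735354   5.57695976  7.1320706 ] [0.922606   0.76128144 0.0089183 ]
boxtop 285 111.79733497752242 ((-27.969165802001953, 1.5112571716308594), (65.99362182617188, 38.31881332397461), 89.78642272949219)
slope [5.14499651e-03 1.10828550e-04 1.11944168e+02]
30 81 [-45.1  -3.7] -33.6
50 95 [-47.8  -3.5] -33.4
70 96 [-47.5  -2.2] -33.4
90 112 [-47.1  -2.7] -33.4
110 53 [-44.8  -3.1] -29.2
130 6 [-3.8 -3.4] -33.5
150 7 [-3.6 -1.6] -33.6
170 39 [-2.5 11.5] -33.6
190 14 [-3.6 -0.5] -32.5
```

Request:
servo_tool --pt "0 0 0.5 0 0 0" --pt "0 0 1 0 0 0" --pt "0 0 1.5 0 0 0"

```text
time_s: 18.05
eef_pos: [0.5744, -0.2977, 0.1962]
tool_rot: [0.944, 0.329, 0.005, 0.014]
ft_force: [-5.1, 6.0, 10.5]
width: 0.136
grip_force: 62.6
```

Request:
servo_tool --pt "0 0 0.5 0 0 0" --pt "0 0 1 0 0 0" --pt "0 0 1.5 0 0 0"

```text
time_s: 18.35
eef_pos: [0.5744, -0.2977, 0.195]
tool_rot: [0.944, 0.329, 0.005, 0.014]
ft_force: [-5.3, 6.4, 11.0]
width: 0.139
grip_force: 63.0
```

Request:
servo_tool --pt "0 -0.2 0.5 0 0 0" --pt "0 -0.3 1 0 0 0" --pt "0 -0.5 1.5 0 0 0"

```text
time_s: 18.65
eef_pos: [0.5744, -0.2976, 0.1937]
tool_rot: [0.944, 0.329, 0.006, 0.015]
ft_force: [-4.3, 5.1, 11.0]
width: 0.138
grip_force: 62.9
```

Request:
servo_tool --pt "0 -0.1 0.5 0 0 0" --pt "0 -0.2 1 0 0 0" --pt "0 -0.3 1.5 0 0 0"

```text
time_s: 18.95
eef_pos: [0.5744, -0.2976, 0.1924]
tool_rot: [0.944, 0.329, 0.006, 0.015]
ft_force: [-5.1, 6.1, 11.8]
width: 0.14
grip_force: 63.2
```

```bash
python3 m.py
```

```text
[ 0.57444033 -0.29766016  0.19238974] [-4.42348696  4.82948621 10.79461005] [ 0.96156265  0.78165478 -0.01841583]
boxtop 284 106.77785954448487 ((-28.0230655670166, 2.303201675415039), (67.32577514648438, 38.359580993652344), 88.53662872314453)
slope [ 1.58056200e-02 -9.84072798e-03  1.07172607e+02]
30 82 [-45.   -3.6] -33.7
50 92 [-45.8  -1.9] -33.6
70 98 [-47.4  -2.2] -33.6
90 134 [-47.1  -2.7] -33.0
110 6 [-3.4 -3. ] -33.5
130 5 [-3.9 -3.5] -33.1
150 7 [-3.6 -1.6] -33.5
170 38 [-2.6 11.4] -33.0
190 10 [-3.5 -0.6] -32.4
```

Request:
servo_tool --pt "0 0 0.5 0 0 0" --pt "0 -0.1 1 0 0 0"

```text
time_s: 19.35
eef_pos: [0.5745, -0.2977, 0.192]
tool_rot: [0.944, 0.329, 0.006, 0.015]
ft_force: [-5.5, 5.3, 15.3]
width: 0.138
grip_force: 63.9
```

Request:
servo_tool --pt "0 0 0.5 0 0 0" --pt "0 -0.1 1 0 0 0"

```text
time_s: 19.55
eef_pos: [0.5746, -0.2977, 0.1917]
tool_rot: [0.944, 0.329, 0.006, 0.016]
ft_force: [-4.9, 7.2, 18.2]
width: 0.14
grip_force: 64.6
```

Request:
servo_tool --pt "0 0 0.5 0 0 0" --pt "0 -0.1 1 0 0 0"

```text
time_s: 19.75
eef_pos: [0.5745, -0.2976, 0.1897]
tool_rot: [0.944, 0.329, 0.006, 0.016]
ft_force: [-2.8, 5.5, 11.7]
width: 0.14
grip_force: 62.9
```

```bash
python3 m.py | head -2
```

```text
[ 0.57451027 -0.2976183   0.18949334] [-5.06308501  5.25308863 11.47530378] [0.91908872 0.75748732 0.0563532 ]
boxtop 277 103.96148829940799 ((-27.732149124145508, 2.183992385864258), (66.65507507324219, 37.796897888183594), 89.92617797851562)
```

Request:
servo_tool --pt "0 0 0.5 0 0 0" --pt "0 -0.1 1 0 0 0"

```text
time_s: 20.15
eef_pos: [0.5746, -0.2976, 0.1894]
tool_rot: [0.944, 0.329, 0.006, 0.016]
ft_force: [-5.9, 5.9, 17.3]
width: 0.138
grip_force: 64.2
```

Request:
servo_tool --pt "0 0 0.5 0 0 0" --pt "0 0 1 0 0 0"

```text
time_s: 20.35
eef_pos: [0.5746, -0.2977, 0.1892]
tool_rot: [0.944, 0.329, 0.006, 0.016]
ft_force: [-6.1, 6.8, 21.4]
width: 0.14
grip_force: 65.1
```

```bash
python3 m.py | head -2
```

```text
[ 0.57460348 -0.29763701  0.1892292 ] [-5.3830071   6.08856921 18.29713506] [1.14280339 1.07666157 0.00416435]
boxtop 281 103.66969693876504 ((-27.713783264160156, 1.8811569213867188), (37.88351058959961, 65.72816467285156), 0.062718965113163)
```

Request:
servo_tool --pt "0 0 0.4 0 0 0" --pt "0 0 0.4 0 0 0" --pt "0 0 0.4 0 0 0"

```text
time_s: 20.85
eef_pos: [0.5746, -0.2977, 0.1892]
tool_rot: [0.944, 0.329, 0.006, 0.016]
ft_force: [-7.2, 7.1, 19.7]
width: 0.141
grip_force: 65.1
```

Request:
servo_tool --pt "0 -0.4 -1 0 0 0" --pt "0 -0.8 -2 0 0 0" --pt "0 -1.2 -3 0 0 0" --pt "0 -1.5 -4 0 0 0" --pt "0 -1.5 -4 0 0 0"

```text
time_s: 21.35
eef_pos: [0.5744, -0.2976, 0.1894]
tool_rot: [0.944, 0.329, 0.007, 0.016]
ft_force: [1.1, 0.2, 4.8]
width: 0.142
grip_force: 61.1
```

Request:
servo_tool --pt "0 0 -0.5 0 0 0" --pt "0 0 -1 0 0 0" --pt "0 0 -1 0 0 0"

```text
time_s: 21.65
eef_pos: [0.5743, -0.2976, 0.1896]
tool_rot: [0.944, 0.329, 0.006, 0.016]
ft_force: [5.4, -2.3, 0.9]
width: 0.139
grip_force: 60.0
```

Request:
servo_tool --pt "0 0 0 0 0 0" --pt "0 0 0 0 0 0" --pt "0 0 0 0 0 0" --pt "0 0 0 0 0 0" --pt "0 0 0 0 0 0" --hand 0.2

```text
time_s: 22.15
eef_pos: [0.5721, -0.2959, 0.189]
tool_rot: [0.944, 0.329, 0.005, 0.014]
ft_force: [0.4, -0.1, -0.4]
width: 0.396
grip_force: 0.0
```

```bash
python3 m.py
```

```text
[ 0.5725084  -0.2960434   0.18925504] [ 0.18372155  0.07273684 -0.4760182 ] [ 0.0479066   0.04245228 -0.00340188]
boxtop 281 103.89655854458468 ((-27.666770935058594, 1.6104774475097656), (67.23651885986328, 37.80353546142578), 89.8858413696289)
slope [ 1.51031440e-02 -3.60163681e-03  1.04349563e+02]
30 84 [-45.   -3.6] -33.7
50 89 [-44.9  -3.1] -33.6
70 98 [-47.4  -2.2] -33.4
90 118 [-46.1  -2.7] -32.8
110 5 [-3.2 -2.9] -34.0
130 7 [-4.  -3.4] -33.1
150 6 [-2.1 -1.7] -32.8
170 37 [-2.5 11.5] -33.2
190 8 [-3.3 -0.5] -31.8
```

Request:
servo_tool --pt "0 1 -3 0 0 0" --pt "0 1 -12 0 0 0" --pt "0 1 -25 0 0 0" --pt "0 1 -40 0 0 0" --pt "0 1 -55 0 0 0" --pt "0 1 -70 0 0 0" --pt "0 0 -85 0 0 0" --pt "0 -20 -95 0 0 0" --pt "0 -45 -100 0 0 0" --pt "0 -60 -100 0 0 0"

```text
time_s: 23.35
eef_pos: [0.5332, -0.246, 0.2899]
tool_rot: [0.944, 0.329, 0.006, 0.015]
ft_force: [0.3, 0.0, -0.2]
width: 0.401
grip_force: 0.0
```

Request:
servo_tool --pt "0 -20 0 0 0 0" --pt "0 -50 0 0 0 0" --pt "0 -80 0 0 0 0" --pt "0 -100 0 0 0 0" --pt "0 -100 0 0 0 0" --pt "0 -100 0 0 0 0"

```text
time_s: 23.95
eef_pos: [0.4722, -0.169, 0.2858]
tool_rot: [0.944, 0.329, 0.006, 0.016]
ft_force: [0.3, -0.8, -0.4]
width: 0.397
grip_force: 0.0
```

```bash
python3 m.py; python3 - <<'E'
from h import *
im,d=read_camera("top");im2,d2=read_camera("scene")
A=cv2.resize(im[120:240,200:320,::-1],(400,400),interpolation=cv2.INTER_CUBIC);B=cv2.resize(im2[100:220,200:320,::-1],(400,400),interpolation=cv2.INTER_CUBIC)
cv2.imwrite("pics/f.png",np.hstack([A,B]))
E
```

```text
[ 0.4722117  -0.16949598  0.2846472 ] [-0.31978629 -0.71639061  0.73604706] [ 0.07572742 -0.0307669  -0.01054902]
boxtop 279 103.9220804669605 ((-27.699228286743164, 1.7506141662597656), (37.947940826416016, 66.96833038330078), 0.01894623413681984)
slope [ 8.08317698e-03 -7.78886642e-03  1.04070373e+02]
30 84 [-45.   -3.7] -33.6
50 92 [-44.9  -3.3] -33.6
70 95 [-47.5  -2.2] -33.5
90 117 [-46.1  -2.6] -32.8
110 5 [-3.3 -3. ] -33.2
130 6 [-3.9 -3.4] -33.4
150 7 [-3.6 -1.6] -33.4
170 38 [-2.5 11.5] -33.3
190 8 [-3.3 -0.5] -31.4
```

View pics/f.png

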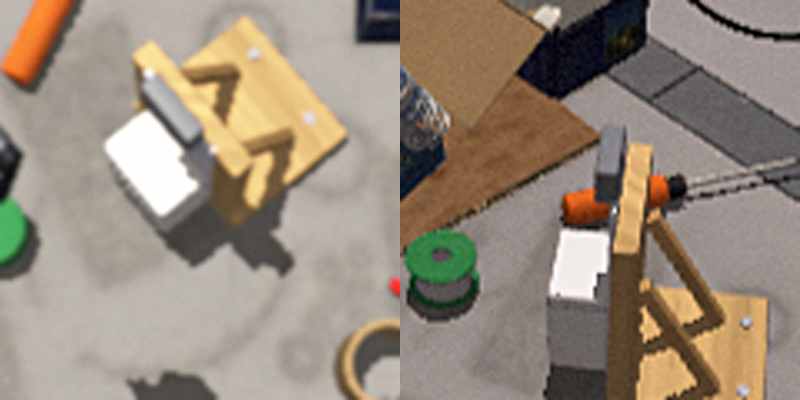

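The final view shows the driver hanging upright and flush on the board: lip at (170,110) in the left half, box at (580,290) in the right. The gripper is clear of it.

```bash
python3 -c "
from station import *
print(close_job())"
```

```text
the job is handed in; nothing more can be done
None
```

The lamp driver hangs upright and flat on the board by itself, pulled down until the slot's end stopped it against the stud. The hardest pull on the stand was about 25 N, the bystander things were not touched, and the job was handed in at about 24 s.

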